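# Gauge the closed plate clamp and hold the taper blade at its snug depth

### The arm

A 7-joint arm with a two-finger parallel gripper is mounted at the origin on a cart in front of the work surface, level with it; the furniture and walls round the work are solid. World frame = base frame: x ahead of the robot, y to its left, z up, the work surface at z = 0. Lengths are in m, angles in rad, forces in N, time in s.
With the tool pointing down it reaches from about 0.425 to 0.95 m from the base axis. Payload 4.7 kg.
Tool frame: the origin (TCP) lies on the centre line of the jaws, within the pads' length; the fingertips stand robot.nose_length ahead of it and the grasp point (between the pads) lies 8 mm behind it (robot.nose_length is the distance from the TCP to the fingertips, in m); z points along the fingers, y is the line along which they close (so a half turn about z gives the same grasp; the last joint's range is limited). The gripper opens to 85 mm and grips with 20 to 120 N. Pads are 22 mm wide; open, the fingers measure 114 mm over their backs; the gripper's body (76 mm by 85 mm) begins 54 mm behind the grasp point. The pads swing forward as they close: fully open they stand 13 mm farther back than shut.
Start: joints at [-1.37, 0.469, -0.049, 1.532, 0.024, 1.141, -0.082], TCP at [0.154, 0.657, 0.242] pointing down, gripper open.
Joint ranges: [-2.59, 2.59], [-0.33, 1.99], [-1.39, 1.29], [0.1, 2.45], [-1.04, 4.18], [0.21, 1.99], [-2.66, 2.66]. Speed limits (rad/s): [2.57, 2.57, 3.14, 3.14, 3.14, 3.14, 3.14].

### API

Orientations are given as [roll, pitch, yaw] about the fixed x, y, z axes, in that order (R = Rz(yaw) Ry(pitch) Rx(roll)).
In Python, from plant import robot gives the robot as it stands. Calls block until the motion is done:
- robot.goto(position, orientation): joint-space move of the TCP to a pose.
- robot.move_straight(position, vel=0.15, attitude=None, contact_N=None): straight line of the TCP; attitude=None keeps the orientation; vel is the mean speed in m/s. With contact_N (N) it stops when the force on the tool has changed by that much, and returns True; else False.
- robot.move_joints(angles): joint-space move.
- robot.grip(opening, strength=None): opening from 0.0 (shut) to 1.0 (fully open); strength is the grip in N (None keeps the last); returns when the fingers have stopped.
- robot.sleep(seconds).
- robot.inverse_kinematics(position, orientation): joint angles nearest the present ones, or None.
- robot.sense(): the state.
- robot.grab_frame(name): name is "scene" or "top" or "wrist"; returns a dict with "image" (400x640x3 uint8, red, green, blue), "range_z" (400x640 float32, m along the optical axis (not along the pixel's ray), 0 where there is no reading), "fx", "fy", "cx", "cy" (pixels), "R" (3x3) and "t" (3): a world point X has camera coordinates R X + t. Camera axes: x right, y down, z forward; pixel columns grow to the right and rows downward; lengths in m; the calibration is good to about 2 mm. A picture is of the moment at which its call begins.
A pose or a line that the arm cannot do raises robot.IKError and nothing moves.
- robot.close_job(): hands the job in; it is judged then, once.
The state is a dict: "t": time; "joint_pos": joint angles; "joint_velocities": joint speeds; "effort": joint torques, N m; "tcp_pos": TCP position; "tcp_rot": TCP orientation; "wrist_force": force on the tool from outside, world axes, zero at the start; "torque": the same for the moment, N m; "opening": opening from 0.0 (shut) to 1.0 (fully open); "gripper_force": force on a finger pad.
Only numpy, scipy, OpenCV 4.12 (cv2) and the standard library are available. Lean on these libraries where they do the work, as an engineer would, in place of code of your own. Each camera call takes 0.05 s, during which the arm holds its last target. There are 200 camera calls.

### The job

Close the plate clamp: slide its blue carriage, which has a black upright grip, until it comes up against its stop. Then take the orange-handled taper gauge out of its white holder and slide the blade straight down between the two upright metal plates until it drags snugly and the dial pointer stands in the green band, never letting the pointer reach the red. Finish still gripping the gauge there, holding it steady and upright with the carriage at its stop, so that a colleague can lock the clamp; leave the bottle, the timer and the carton alone.

Things in the scene. Friction and masses are not known exactly. Their poses are not given: they have to be found in the camera images.
- clamp: plate clamp fixed to the worktop: dark steel base 110 (x) x 250 (y) x 12 mm. Origin on the worktop under the middle of the closed gap; x along the width of the plates, z up, +y the way the carriage closes. Carriage and dial lie at -y (dial overhangs to x = -90 mm); at +y the fixed head, whose plate is rigid; the carriage's plate is sprung and yields to -y.
- gap_mouth (a point): middle of the top of the closed gap between the upright metal plates, on the clamp, 88 mm above the worktop; axes as the clamp's. Plates 64 mm wide (x), faces normal to y, with flared lips 8 mm higher (lead-in about 4 mm each side). With the carriage at its stop the gap is 3.5 to 5 mm wide (hidden setting), its middle within 0.6 mm of here, free for 58 mm below.
- carriage (a joint): blue carriage's slide in m: 0 is fully open, 0.050 is closed against the stop; it grows as the carriage moves along the clamp's +y. It is stiff: about 10 N moves it, and it stays where it is left.
- carriage_grip (a point): middle of the gripping part of the carriage's black upright grip, a block 34 (x) x 14 (y) mm standing from 37 to 95 mm above the worktop; this point is 78 mm above the worktop. Axes as the clamp's; 25 mm or more is free on both sides in y at that height (sprung plate at +y, 44 mm away).
- sprung_plate (a joint): how far the sprung plate is pushed back, m: 0 at rest, end 0.005. About 2 N starts it, then 1 N per mm. It drives the pointer of the dial on the carriage (white face 50 mm across, tilted up to the robot's side; black pointer turns clockwise 30 degrees per mm from rest at the left): green arc 0.001 to 0.003, yellow to 0.004, then red.
- gauge_grip (a point): centre of the gauge's orange handle, 40 (x) x 12 (y) x 46 (z) mm, to be gripped across y; z is up, along the handle. The whole gauge weighs 0.08 to 0.15 kg. Below the handle is a collar 50 x 18 x 6 mm, its underside 29 mm below this point, and below that the steel blade.
- gauge_holder: white upright holder 80 x 62 x 66 mm fixed to the worktop, in whose 11 x 40 mm slot the gauge stands with its collar on top; origin on the worktop under its middle, y across the slot's narrow way. The blade must be lifted 60 mm to leave it.
- brown_bottle: brown stain bottle with white cap, 44 x 45 x 98 mm, a bystander; origin under its middle
- timer: white bench timer 60 x 68 x 24 mm, a bystander; origin under its middle
- coverslip_box: white carton of cover slips 42 x 60 x 30 mm, a bystander; origin under its middle
- gauge: taper gauge; origin at the lower end (tip) of its steel blade, 89 mm below the handle's centre; z up, y across its thickness. Blade 36 mm wide (x), 60 mm long, tapering on both faces from 2 mm thick (y) at the tip to 9 mm under the collar (1.17 mm per 10 mm). A half turn about z makes no difference. At the start it hangs in the holder, tip 6 mm above the worktop.

How it is judged:
By the outcome, as a careful person would: the job done as asked, in the order asked, and still so for the second after the job is handed in, while the arm keeps its last pose, push and grip.
It also fails if it takes over 54 s, if anything falls off the work surface, if the arm or the gripper's body presses on something with over 40 N, if the wrist force passes 120 N, or if a joint passes its speed limit or range.

## Working session

There is one attempt and no reset: what is moved stays moved. The work goes in short steps, each a Python script; the robot and the scene stay as the last script left them, time stands still between calls to the robot, and variables do not carry over. Pictures are saved under pics/ and viewed, at most 10 in all, crops included, and the job is handed in when it is done.

```bash
ls; mkdir -p pics
cat > h.py <<'E'
import numpy as np, cv2
from plant import robot
def save(f,n,crop=None):
    im=f["image"][:,:,::-1]
    if crop: a,b,c,d=crop; im=cv2.resize(im[a:b,c:d],None,fx=2,fy=2,interpolation=cv2.INTER_CUBIC)
    cv2.imwrite("pics/"+n+".png",im)
def cloud(f):
    z=f["range_z"]; v,u=np.mgrid[:z.shape[0],:z.shape[1]]
    P=np.stack([(u-f["cx"])/f["fx"]*z,(v-f["cy"])/f["fy"]*z,z],-1)
    W=(P-f["t"])@f["R"]; W[z==0]=np.nan
    return W
def ray(f,u,v,h):
    d=f["R"].T@np.array([(u-f["cx"])/f["fx"],(v-f["cy"])/f["fy"],1]); c=-f["R"].T@f["t"]
    return c+d*(h-c[2])/d[2]
E
python3 - <<'E'
from h import *
import pickle
s=robot.sense(); print(s, robot.nose_length)
fs={}
for n in("scene","top"):
    f=robot.grab_frame(n); fs[n]=f; save(f,n+"0"); print(n,f["fx"],-f["R"].T@f["t"])
pickle.dump(fs,open("f0.pkl","wb"))
E
```

```text
pics
{'t': 0.0, 'joint_pos': array([-1.36990128,  0.46945416, -0.04864297,  1.53370999,  0.02410696,
        1.14099483, -0.08229448]), 'joint_velocities': array([-0.00080169,  0.00044978,  0.00055662, -0.00065941,  0.00022153,
       -0.00015904, -0.00076853]), 'effort': array([ 5.58788252e-04, -5.10314620e+01, -4.68560332e-02, -2.37715298e+01,
        1.05176147e-02,  7.64621043e-03, -9.26601047e-06]), 'tcp_pos': array([0.15358301, 0.65670866, 0.24124618]), 'tcp_rot': array([-3.13961325e+00,  5.78639143e-05,  2.91188092e+00]), 'wrist_force': array([ 0.81037675,  0.37174946, -0.19265671]), 'torque': array([0.06457665, 0.01126812, 0.02150533]), 'gripper_force': 0.0, 'opening': 0.9993450074465898} 0.011
scene 412.83656004010373 [ 0.12652944 -0.56666896  0.66933932]
top 397.8532261557539 [0.3950107  0.22517607 1.12254964]
```

```bash
ls pics
```

```text
scene0.png
top0.png
```

View pics/scene0.png

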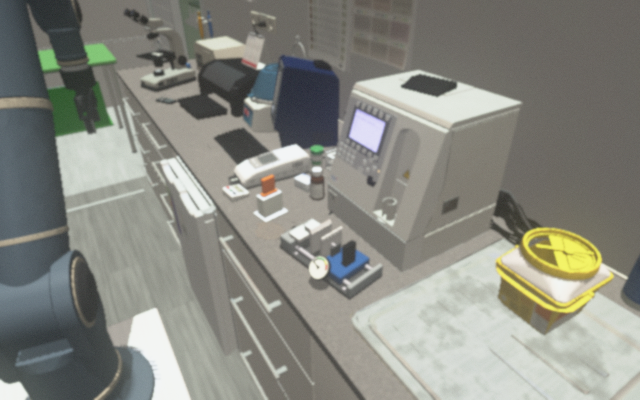

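View pics/top0.png

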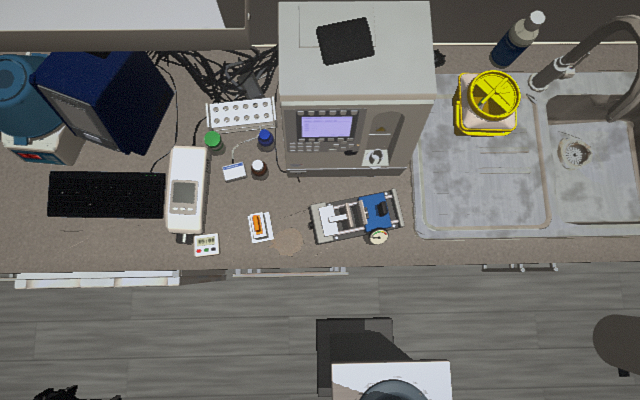

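The scene view shows the clamp (blue carriage at about (348,262), dial at (318,267)) and the gauge at (268,190). The top view has +x up and +y left: gauge at (257,226), clamp spanning (312..402, 192..240) with its carriage to the right, and the dial at (378,237).

Run:
```python
from h import *
import pickle
fs=pickle.load(open("f0.pkl","rb"))
f=fs["top"]; W=cloud(f)
hsv=cv2.cvtColor(f["image"],cv2.COLOR_RGB2HSV)
def rep(name,m):
    m=m.astype(np.uint8); n,l,st,c=cv2.connectedComponentsWithStats(m)
    for i in range(1,n):
        if st[i,4]>15:
            p=W[l==i]; r=cv2.minAreaRect(np.argwhere(l==i)[:,::-1].astype(np.float32))
            print(name,st[i],c[i].round(1),np.nanmedian(p,0).round(4),np.nanmin(p,0).round(3),np.nanmax(p,0).round(3),r)
reg=np.zeros(hsv.shape[:2],bool); reg[180:255,180:410]=1
rep("orange",reg&(hsv[...,0]<18)&(hsv[...,1]>150)&(hsv[...,2]>120))
rep("blue",reg&(hsv[...,0]>95)&(hsv[...,0]<130)&(hsv[...,1]>120)&(W[...,2]>.015)&(W[...,2]<.06))
rep("hi>62",reg&(W[...,2]>.062)); rep("hi>85",reg&(W[...,2]>.085)); rep("clampbase",reg&(W[...,2]>.005))
for n in [(0,0)]:
    # height map of clamp region
    print((W[188:246:3,305:408:4,2]*1000).round(0).astype(int))
save(f,"topcrop",(180,255,180,420))
im=cv2.resize(f["image"][175:260,220:420,::-1],None,fx=4,fy=4,interpolation=cv2.INTER_CUBIC);cv2.imwrite("pics/topcrop.png",im)
```

```text
orange [253 215   9  18  55] [256.5 222.7] [0.5192 0.3458 0.1164] [0.498 0.34  0.069] [0.537 0.355 0.121] ((256.7162170410156, 223.29730224609375), (16.933094024658203, 6.247161388397217), 80.53767395019531)
blue [358 193  33  39 650] [374.9 211.9] [0.5451 0.031  0.0394] [ 0.498 -0.011  0.03 ] [0.604 0.074 0.047] ((374.5024719238281, 211.7252655029297), (35.74519348144531, 26.58863639831543), 77.27564239501953)
hi>62 [180 180  24  33 574] [190.4 192.6] [0.6099 0.5304 0.0663] [0.556 0.497 0.062] [0.643 0.558 0.075] ((191.5, 196.0), (32.0, 23.0), 90.0)
hi>62 [357 200  12  26 164] [362.7 212.3] [0.5443 0.0711 0.0894] [0.513 0.053 0.062] [0.575 0.082 0.099] ((363.26470947265625, 212.058837890625), (24.981168746948242, 8.246211051940918), 75.96376037597656)
hi>62 [379 201   9  15  98] [383.  208.2] [0.5528 0.0175 0.0936] [0.538 0.007 0.062] [0.571 0.024 0.099] ((382.88238525390625, 208.0294189453125), (13.581995010375977, 7.518604278564453), 75.96376037597656)
hi>62 [329 203  25  25 209] [343.3 216.4] [0.533  0.1145 0.0754] [0.506 0.097 0.063] [0.569 0.159 0.101] ((339.73529052734375, 217
[... 12688 characters left out ...]
      1                    3
                     3                    4]
 [                   1                    0                    2
                     2                   -4                   -1
                    -3                    1                    5
                     0                    0                   -2
                     5                   -2                    5
                     3                   -1                   -1
                     1                    1                   -2
                     1                   -4                    0
                    -2                   -2]]<stdin>:18: RuntimeWarning: invalid value encountered in cast
```

View pics/topcrop.png

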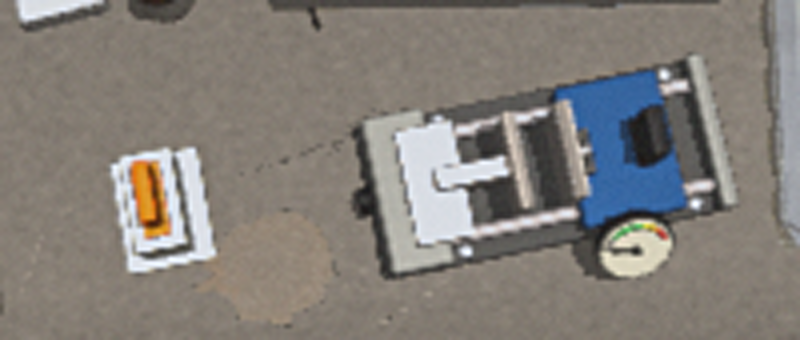

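The crop shows the clamp turned by about +13° and the plates at crop (520,160) and (578,150). The carriage grip is at (650,135), the gauge is turned about 10° at (148,192), and the dial pointer is at rest on the left. Next I go above the carriage grip and look.

Run:
```python
from h import *
import pickle
p=[.553,.0165,.24]
for y in (.227,.227-np.pi):
    print(y,robot.inverse_kinematics(p,[np.pi,0,y]))
q0=robot.sense()["joint_pos"]
best=min((.227,.227-np.pi),key=lambda y:abs((robot.inverse_kinematics(p,[np.pi,0,y])-q0)[6]))
print(best)
robot.goto(p,[np.pi,0,best]); robot.grip(.5)
f=robot.grab_frame("wrist"); save(f,"w1"); pickle.dump(f,open("w1.pkl","wb"))
s=robot.sense(); print(s["t"],s["tcp_pos"],s["tcp_rot"],s["wrist_force"],s["opening"],-f["R"].T@f["t"])
```

```text
0.227 [-0.77199313  0.34967577  0.85526893  1.86438263 -0.30055629  1.06213966
 -1.14172945]
-2.9145926535897932 [-0.50334571  0.28771082  0.4923815   1.8515438  -0.1561462   1.04031866
  1.84903441]
0.227
3.3083 [0.55301927 0.01649385 0.23999881] [ 3.14154133e+00 -7.75958659e-06  2.27026725e-01] [ 0.15968794  0.07421294 -0.9933941 ] 0.4978300142639398 [0.61512526 0.03176794 0.37167401]
```

View pics/w1.png

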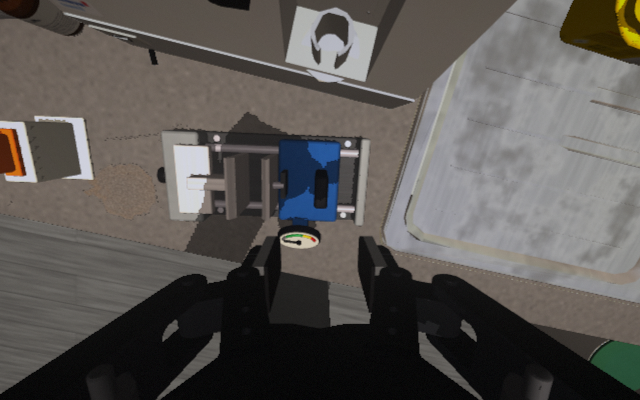

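The wrist view is well aligned with the clamp: grip at (322,188), sprung plate at x≈266, fixed plate at x≈231, dial at (298,238). I'll measure from this.

Run:
```python
from h import *
import pickle
f=pickle.load(open("w1.pkl","rb")); W=cloud(f); f["image"]
reg=np.zeros(W.shape[:2],bool); reg[125:225,160:375]=1
m=(reg&(W[...,2]>.088)&(W[...,2]<.105)).astype(np.uint8)
n,l,st,c=cv2.connectedComponentsWithStats(m)
for i in range(1,n):
    if st[i,4]>20:
        P=W[l==i]; r=cv2.minAreaRect((P[:,:2]*1000).astype(np.float32)); print(st[i],np.median(P[:,2]).round(4),np.round(r[0],1),np.round(r[1],1),round(r[2],1))
# clamp base edges / long lines
m=(reg&(W[...,2]>.007)).astype(np.uint8); P=W[m>0]; print(cv2.minAreaRect((P[:,:2]*1000).astype(np.float32)))
print((W[175,215:290:2,2]*1000).round(0))
```

```text
[224 158  13  62 643] 0.0936 [536.3 107.1] [63.9  9.9] 10.6
[262 159   8  63 475] 0.0948 [543.1  71.3] [64.1  8.8] 10.2
[314 176  15  33 437] 0.0949 [553.9  14.9] [33.8 13.9] 10.4
((540.5648803710938, 83.56646728515625), (110.16365814208984, 255.15780639648438), 10.59326171875)
[52. 52. 52. 52. 51. 94. 96. 94. 92. 91. 87. 81. 73. 66. 58. 48. 41. 31.
 13. 12. 12. 12. 14. 13. 91. 95. 97. 95. 79. 65. 50. 35. 37. 65. 65. 64.
 50. 38.]
```

Run:
```python
from h import *
yaw=.182; Y=np.array([-np.sin(yaw),np.cos(yaw),0]); A=[np.pi,0,yaw]
g=np.array([.5539,.0149,.070])
robot.move_straight(g+[0,0,.08],vel=.15,attitude=A)
print(robot.move_straight(g,vel=.08,contact_N=8))
robot.grip(0,60)
s=robot.sense(); print(s["t"],s["tcp_pos"],s["opening"],s["gripper_force"],s["wrist_force"])
hit=robot.move_straight(g+Y*.056,vel=.03,contact_N=25)
s=robot.sense(); print(hit,s["t"],s["tcp_pos"],(s["tcp_pos"]-g)@Y,s["opening"],s["wrist_force"]@Y,s["wrist_force"])
```

```text
False
5.575 [0.55415086 0.01506859 0.07052727] 0.15433735081502864 58.676462173461914 [-1.71164944  1.27079374  5.05796996]
True 6.6833 [0.54980035 0.03836976 0.07061645] 0.023824149610633144 0.15910452414499385 -3.1078918872814727 [ 1.86405352 -2.817031    0.85068539]
```

Run:
```python
from h import *
import pickle
yaw=.182; Y=np.array([-np.sin(yaw),np.cos(yaw),0]); A=[np.pi,0,yaw]
p=robot.sense()["tcp_pos"]
hit=robot.move_straight(p+Y*.006,vel=.02,contact_N=30)
s=robot.sense(); print(hit,s["t"],(s["tcp_pos"]-p)@Y,s["wrist_force"]@Y)
robot.grip(.45)
c=s["tcp_pos"]
robot.move_straight(c+[0,0,.10],vel=.2)
# look from above the gap
robot.move_straight([.525,.10,.24],vel=.25)
f=robot.grab_frame("wrist"); save(f,"w2"); pickle.dump(f,open("w2.pkl","wb")); W=cloud(f)
s=robot.sense(); print(s["t"],s["tcp_pos"])
m=((W[...,2]>.086)&(W[...,2]<.105)&(np.hypot(W[...,0]-.54,W[...,1]-.09)<.08)).astype(np.uint8)
n,l,st,_=cv2.connectedComponentsWithStats(m)
for i in range(1,n):
    if st[i,4]>20:
        P=W[l==i]; r=cv2.minAreaRect((P[:,:2]*1000).astype(np.float32)); print(st[i],np.median(P[:,2]).round(4),np.round(r[0],1),np.round(r[1],1),round(r[2],1))
```

```text
False 7.1417 -3.2857352275930846e-05 -15.30495114508852
8.7417 [0.52411246 0.09888795 0.23833807]
[308 149  10  63 551] 0.0944 [536.2 107.2] [63.7  8.9] 11.3
[321 148   9  64 564] 0.0946 [538.6  94.4] [64.2  8.2] 10.5
[373 163  16  34 491] 0.0948 [549.2  38.5] [34.  13.9] 10.4
```

View pics/w2.png

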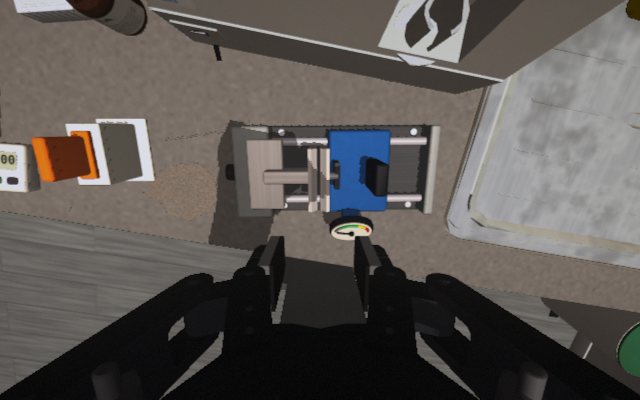

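The carriage reached its stop: 15–25 N of push gives no further motion, and the plates are now close together at x≈312 and 326. The dial pointer is still at rest, and the gauge is at (65,158). Next is the gauge.

Run:
```python
from h import *
import pickle
yaw=.18
robot.move_straight([.5165,.347,.24],vel=.25,attitude=[np.pi,0,yaw]); robot.grip(.6); robot.sleep(.2)
f=robot.grab_frame("wrist"); save(f,"w3"); pickle.dump(f,open("w3.pkl","wb")); W=cloud(f)
hsv=cv2.cvtColor(f["image"],cv2.COLOR_RGB2HSV)
m=((hsv[...,0]<18)&(hsv[...,1]>130)&(hsv[...,2]>60)&(W[...,2]>.11)&(np.hypot(W[...,0]-.517,W[...,1]-.347)<.06))
P=W[m]; r=cv2.minAreaRect((P[:,:2]*1000).astype(np.float32)); print(m.sum(),np.median(P,0),r)
m=((W[...,2]>.061)&(W[...,2]<.075)&(np.hypot(W[...,0]-.517,W[...,1]-.347)<.07)); P=W[m]; print("holder",cv2.minAreaRect((P[:,:2]*1000).astype(np.float32)))
s=robot.sense(); print(s["t"],s["tcp_pos"],s["wrist_force"])
```

```text
512 [0.51851832 0.34955713 0.11775276] ((517.0760498046875, 349.2883605957031), (39.157440185546875, 11.549988746643066), 10.050933837890625)
holder ((516.9537353515625, 348.9607849121094), (64.38357543945312, 35.06673812866211), 10.001492500305176)
10.4167 [0.51649038 0.34694486 0.24002948] [0.15743771 0.86254209 0.10878025]
```

View pics/w3.png

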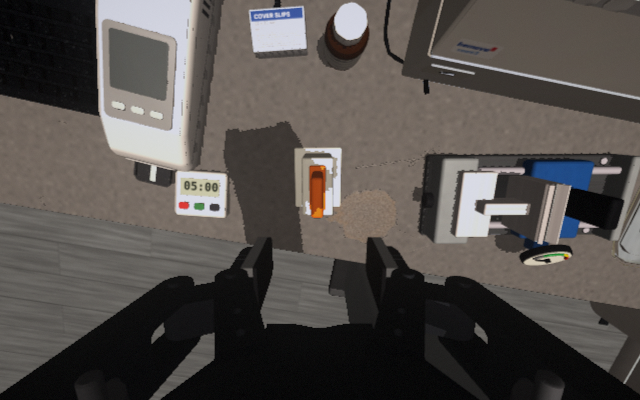

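The view shows the gauge at (318,190) centred between the jaws, with the timer, carton and bottle all well clear. Grasping, lifting, then hovering over the gap.

Run:
```python
from h import *
import pickle
A=[np.pi,0,.1753]
robot.move_straight([.517,.3487,.15],vel=.2,attitude=A)
print(robot.move_straight([.517,.3487,.090],vel=.08,contact_N=6))
robot.grip(0,60); s=robot.sense(); print(s["t"],s["tcp_pos"],s["opening"],s["wrist_force"])
robot.move_straight([.517,.3487,.20],vel=.12)
s=robot.sense(); print(s["opening"],s["wrist_force"])
robot.move_straight([.5374,.1008,.20],vel=.2,attitude=[np.pi,0,.183]); robot.sleep(.3)
f=robot.grab_frame("wrist"); save(f,"w4"); pickle.dump(f,open("w4.pkl","wb"))
f2=robot.grab_frame("scene"); save(f2,"s4"); pickle.dump(f2,open("s4.pkl","wb"))
s=robot.sense(); print(s["t"],s["tcp_pos"],s["tcp_rot"],s["wrist_force"],s["opening"])
```

```text
False
12.35 [0.51725776 0.34884025 0.09049802] 0.13465067656513188 [-0.05683679 -0.09872292  3.20544948]
0.13237354245659352 [ 0.9793229  -0.34048829 -1.47756455]
15.2083 [0.53737694 0.10110901 0.19996919] [3.14149430e+00 6.47076876e-05 1.83626322e-01] [ 0.07686359  1.00834218 -1.05502816] 0.13579055639941842
```

View pics/w4.png

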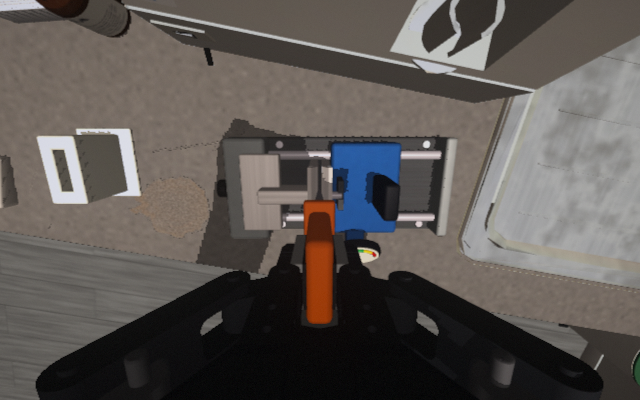

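The gauge is held upright and lined up over the gap, with the blade silhouette at column ~318 against the gap at ~320. Lowering in force-logged steps with lateral compliance.

```bash
cat >> h.py <<'E'
yaw=.183; Yc=np.array([-np.sin(yaw),np.cos(yaw),0]); Xc=np.array([np.cos(yaw),np.sin(yaw),0]); OFF=.0845
def F(n=8):
    w=[]
    for _ in range(n): robot.sleep(.02); w.append(robot.sense()["wrist_force"])
    w=np.array(w); m=w.mean(0); return np.array([m@Xc,m@Yc,m[2]]), w.std(0).max()
E
python3 - <<'E'
from h import *
b,sd=F(15); print("base",b.round(2),sd.round(2)); np.save("base.npy",b)
g=np.array([.5374,.1008,0])
y=0
robot.move_straight(g+[0,0,.098+OFF],vel=.1); f0,_=F(); print(f0-b)
for z in (.092,.088,.084,.080,.076):
    h=robot.move_straight(g+Yc*y+[0,0,z+OFF],vel=.04,contact_N=8)
    f,_=F(); d=f-b; s=robot.sense(); print(z,h,d.round(2),((s["tcp_pos"]-g)@Yc*1e3).round(2),(s["tcp_pos"][2]-OFF).round(4),y,round(s["t"],2))
    if h or abs(d).max()>6: break
    if abs(d[1])>1.2: y+=np.clip(d[1]/2.5e3,-.0008,.0008)
f=robot.grab_frame("scene"); save(f,"s5")
im=f["image"][220:300,270:370,::-1]; cv2.imwrite("pics/s5c.png",cv2.resize(im,None,fx=6,fy=6,interpolation=cv2.INTER_CUBIC))
E
```

```text
base [-0.03  0.14 -1.46] 0.5
[ 0.06757395 -0.06504316  0.22803185]
0.092 False [-0.34  0.07  0.14] -0.03 0.0921 0 16.35
0.088 False [ 0.2  -0.44  0.12] -0.01 0.088 0 16.73
0.084 False [ 0.15 -0.26  0.41] 0.0 0.084 0 17.12
0.08 False [0.03 0.26 0.06] -0.03 0.08 0 17.5
0.076 False [ 0.16 -0.13  0.56] 0.01 0.076 0 17.88
```

View pics/s5c.png

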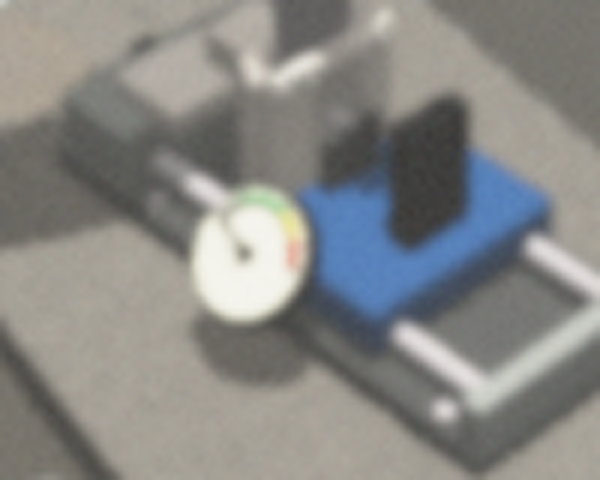

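The blade is 12 mm into the gap with no contact. The dial, at (245,253) in the crop, still shows its pointer resting to the upper left, with the green arc at the top and red on the right. I'll probe sideways to get the gap's width and middle.

Run:
```python
from h import *
b=np.load("base.npy"); g=np.array([.5374,.1008,.076+OFF])
lim={}
for sgn in (1,-1):
    for k in range(1,12):
        robot.move_straight(g+Yc*sgn*k*.00025,vel=.02)
        f,_=F(6); d=(f-b)[1]; yy=((robot.sense()["tcp_pos"]-g)@Yc)*1e3
        print(sgn*k*.25,yy.round(2),d.round(2))
        if abs(d)>1.6: lim[sgn]=yy; break
    robot.move_straight(g,vel=.02)
print(lim,robot.sense()["t"])
```

```text
0.25 0.2 -0.6
0.5 0.29 -0.85
0.75 0.4 -1.71
-0.25 0.07 0.04
-0.5 -0.16 0.62
-0.75 -0.36 1.83
{1: np.float64(0.4007251429384901), -1: np.float64(-0.3574710963582645)} 20.5333
```

Clearance is about 0.35 mm at 3.26 mm thickness, so the gap is about 3.6 mm and centred. Inserting with a feed-forward shift as the sprung plate yields, trimming on the lateral force.

Run:
```python
from h import *
b=np.load("base.npy"); g=np.array([.5374,.1008,0]); G=3.6; y0=.03; tr=0
for z in (.073,.070,.067,.064,.061):
    t=2+.1167*(88-z*1e3); y=y0-max(0,t-G)/2+tr
    h=robot.move_straight(g+Yc*y*1e-3+[0,0,z+OFF],vel=.03,contact_N=10)
    f,_=F(); d=f-b; s=robot.sense()
    print(z,h,"t",round(t,2),d.round(2),((s["tcp_pos"]-g)@Yc*1e3).round(2),round(y,2),(s["tcp_pos"][2]-OFF).round(4),round(s["t"],2),s["opening"].round(3))
    if h: break
    if abs(d[1])>1: tr+=np.clip(d[1]*.15,-.3,.3)
np.save("tr.npy",tr)
f=robot.grab_frame("scene"); w=robot.grab_frame("wrist"); save(w,"w6")
im=f["image"][240:285,290:345,::-1]; a=cv2.resize(im,(550,450),interpolation=cv2.INTER_CUBIC); cv2.imwrite("pics/s6c.png",a)
```

```text
Traceback (most recent call last):
AttributeError: 'float' object has no attribute 'round'
```

Run:
```python
from h import *
b=np.load("base.npy"); g=np.array([.5374,.1008,0]); G=3.6; y0=.03; tr=0
for z in (.073,.070,.067,.064,.061):
    t=2+.1167*(88-z*1e3); y=y0-max(0,t-G)/2+tr
    h=robot.move_straight(g+Yc*y*1e-3+[0,0,z+OFF],vel=.03,contact_N=10)
    f,_=F(); d=f-b; s=robot.sense()
    print(z,h,"t",round(t,2),np.round(d,2),round(float((s["tcp_pos"]-g)@Yc*1e3),2),round(y,2),round(float(s["tcp_pos"][2]-OFF),4),round(s["t"],2),round(float(s["opening"]),3))
    if h: break
    if abs(d[1])>1: tr+=np.clip(d[1]*.15,-.3,.3)
np.save("tr.npy",tr)
f=robot.grab_frame("scene"); w=robot.grab_frame("wrist"); save(w,"w6")
im=f["image"][240:285,290:345,::-1]; a=cv2.resize(im,(550,450),interpolation=cv2.INTER_CUBIC); cv2.imwrite("pics/s6c.png",a)
```

```text
0.073 False t 3.75 [ 0.9   0.9  -0.97] -0.03 -0.05 0.073 21.3 0.133
0.07 False t 4.1 [ 1.03  0.95 -0.73] -0.23 -0.22 0.0699 21.68 0.136
0.067 False t 4.45 [ 1.47  0.99 -1.22] -0.38 -0.4 0.0668 22.07 0.138
0.064 False t 4.8 [ 1.37  1.03 -1.33] -0.55 -0.57 0.0638 22.45 0.131
0.061 False t 5.15 [ 1.61  0.95 -0.82] -0.68 -0.59 0.0609 22.83 0.133
```

View pics/s6c.png

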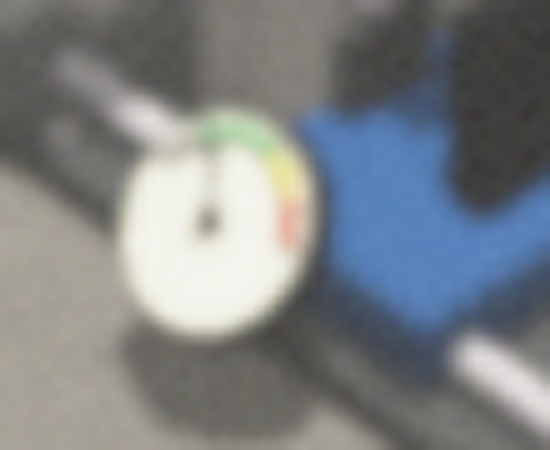

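The pointer is just inside the green (~1.3–1.5 mm), which matches the geometry. I'll go about 5 mm deeper, to around the middle of green.

Run:
```python
from h import *
b=np.load("base.npy"); g=np.array([.5374,.1008,0]); tr=float(np.load("tr.npy")); G=3.6
for z in (.0585,.056):
    t=2+.1167*(88-z*1e3); y=.03-(t-G)/2+tr
    h=robot.move_straight(g+Yc*y*1e-3+[0,0,z+OFF],vel=.03,contact_N=10)
    f,_=F(); s=robot.sense()
    print(z,h,"t",round(t,2),np.round(f-b,2),round(float((s["tcp_pos"]-g)@Yc*1e3),2),round(y,2),round(float(s["tcp_pos"][2]-OFF),4),s["tcp_rot"],round(s["t"],2),round(float(s["opening"]),3))
    if abs((f-b)[1])>1.3: tr+=np.clip((f-b)[1]*.1,-.2,.2)
robot.sleep(.5)
f=robot.grab_frame("scene"); W=cloud(f)
im=f["image"][175:290,270:385,::-1]; a=cv2.resize(im,(590,590),interpolation=cv2.INTER_CUBIC)
hsv=cv2.cvtColor(f["image"],cv2.COLOR_RGB2HSV); m=(hsv[...,0]>100)&(hsv[...,0]<125)&(hsv[...,1]>120); m[:230]=0;m[300:]=0;m[:,:300]=0;m[:,390:]=0
print(np.argwhere(m).mean(0),np.nanmedian(W[m],0))
cv2.imwrite("pics/s7c.png",a)
d=f["image"][240:285,290:345,::-1]; a[:225,:275]=cv2.resize(d,(275,225),interpolation=cv2.INTER_CUBIC); cv2.imwrite("pics/s7c.png",a)
```

```text
0.0585 False t 5.44 [1.44 0.81 0.72] -0.81 -0.74 0.0585 [ 3.14144631e+00 -6.70656844e-05  1.82955782e-01] 23.32 0.132
0.056 False t 5.73 [1.16 0.78 0.86] -0.93 -0.88 0.0559 [ 3.14140858e+00 -1.23502036e-04  1.83002265e-01] 23.7 0.135
[259.60759494 337.67341772] [0.53275624 0.03317578 0.03705614]
```

View pics/s7c.png

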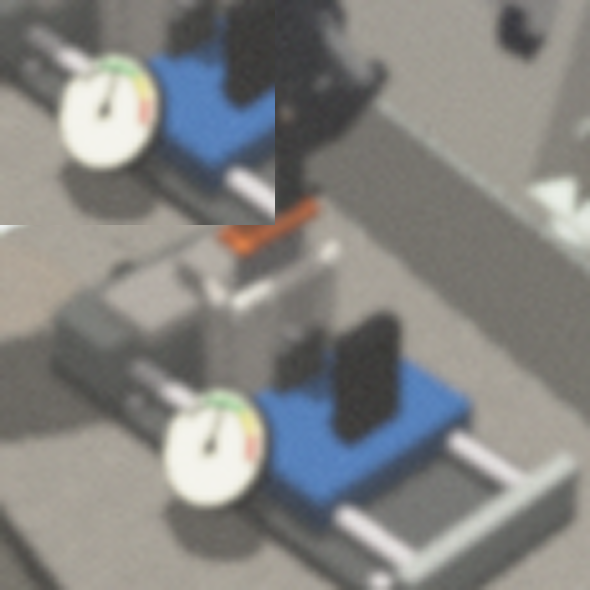

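The pointer stands mid-green (inset, from (105,110) to (113,75)), and the gauge is upright in the gap. One numeric check that the carriage hasn't moved, then I hand in.

Run:
```python
from h import *
f=robot.grab_frame("wrist"); W=cloud(f)
m=(np.abs(W[...,2]-.095)<.006)&(np.hypot(W[...,0]-.5492,W[...,1]-.0385)<.028)&(f["image"].max(-1)<70)
P=W[m]; r=cv2.minAreaRect((P[:,:2]*1000).astype(np.float32)); print(m.sum(),r)
ok=m.sum()>50 and abs((np.array(r[0])/1000-[.5492,.0385])@Yc[:2])<.0015
print(ok)
if ok: print(robot.close_job())
```

```text
1004 ((549.7478637695312, 39.105560302734375), (33.37815475463867, 14.047706604003906), 10.492764472961426)
True
the job is handed in; nothing more can be done
None
```

The job is handed in: the carriage is against its stop, and the arm is still gripping the gauge upright between the plates with the dial pointer in mid-green; the bottle, timer and carton were not touched.

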